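# Seat the centrifuge rotor on its drive pin

## Robot

A 7-joint arm with a two-finger parallel gripper is mounted at the origin on a cart in front of the work surface, level with it; the furniture and walls round the work are solid. World frame = base frame: x ahead of the robot, y to its left, z up, the work surface at z = 0. Lengths are in mm, angles in rad, forces in N, time in s.
With the tool pointing down it reaches from about 400 to 925 mm from the base axis. Payload 5.6 kg.
Tool frame: the origin (TCP) lies midway between the tips of the shut fingers; the grasp point (between the pads) lies 19 mm behind it; z points along the fingers, y is the line along which they close (so a half turn about z gives the same grasp; the last joint's range is limited). The gripper opens to 85 mm and grips with 20 to 120 N. Pads are 22 mm wide; open, the fingers measure 114 mm over their backs; the gripper's body (76 mm by 85 mm) begins 54 mm behind the grasp point. The pads swing forward as they close: fully open they stand 13 mm farther back than shut.
Start: joints at [-1.172, 0.468, -0.012, 1.603, 0.006, 1.071, -0.056], TCP at [277.958, 587.578, 231.29] pointing down, gripper open.
Joint ranges: [-2.53, 2.53], [-0.31, 2.02], [-1.57, 1.55], [0.28, 2.44], [-1.29, 4.43], [0.15, 1.84], [-2.92, 2.92]. Speed limits (rad/s): [2.57, 2.57, 3.14, 3.14, 3.14, 3.14, 3.14].

## Interface

Orientations are given as a unit quaternion [x, y, z, w].
In Python, from station import status, eyes, robot gives the robot as it stands.
- The arm moves only by the shell command python3 -m pendant 'ROWS' [FORCE]. ROWS is JSON, a list of rows, each an object of numbers: "grip": the finger opening in mm, from 0 to 85.4; "x", "y", "z": the shift along the tool's x, y, z in units of 25 mm (1.0 is 25 mm); "yaw": the turn about the tool's z in units of 5 degrees (1.0 is 5 degrees). A call has 1 to 5 rows; each row is the pose to reach, as a shift and turn from the pose commanded when the call began, along the tool's axes at that moment; what a row does not reach only later rows make up. A row lasts 1/12 s, in which the tool goes at most 41.7 mm and 7.16 degrees, less where a joint would pass 70% of its speed; a pose out of reach is approached as far as the arm can. A call with a gripper value outside its range is refused whole. The fingers move at their own pace and stop on an object; FORCE is the grip in N (left out, the last holds). Time passes only in rows, so rows that repeat a pose let the fingers close. It gives the time, the measured TCP pose, the force, the opening and the grip force at its end, in the units of the state.
- status.get_state(): the state, without advancing time (a new reading comes with each control period).
- eyes.get_image(name): name is "scene" or "top" or "wrist"; returns a dict with "img" (420x560x3 uint8, blue, green, red), "z_map" (420x560 float32, mm along the optical axis (not along the pixel's ray), 0 where there is no reading), "intrinsics" (3x3 intrinsics, pixels), "k1" (the pictures are not rectified: a ray, as slopes to the right and down, at radius r is drawn at 1 + k1 r^2 times it, then the intrinsics apply), "R" (3x3) and "t" (3): a world point X has camera coordinates R X + t; the wrist camera has in their place "mount" (4x4, takes a point from camera to tool coordinates, whose origin is the TCP and whose axes are the flange's). Camera axes: x right, y down, z forward; pixel columns grow to the right and rows downward; lengths in mm; the calibration is good to about 2 mm. A picture is of the moment at which its call begins: read the wrist's pose just before it.
- robot.job_done(): hands the job in; it is judged then, once.
The state is a dict: "clock": time; "qpos": joint angles; "qvel": joint speeds; "tau": joint torques, N m; "eef_pos": TCP position; "eef_rot": TCP orientation; "ft_force": force on the tool from outside, world axes, zero at the start; "moment": the same for the moment, N m; "gripper_width": finger opening in mm; "gripper_force": force on a finger pad.
Only numpy, scipy, OpenCV 4.12 (cv2) and the standard library are available. Lean on these libraries where they do the work, as an engineer would, in place of code of your own. Each camera call takes 0.05 s, during which the arm holds its last target. There are 200 camera calls.

## Task

The rotor of the small bench centrifuge is not seated: it is sitting up on the drive pin under its hub. Lift the loose dust cover off and set it down gently on the bench, right way up and clear of the machine; then turn the rotor (the wing on its top is there to push or hold) until the slot under its hub lines up with the pin and the rotor drops fully home. Let go of everything, and leave the timer, the dropper bottle and the specimen pot where they are.

Things in the scene. Friction and masses are not known exactly. Their poses are not given: they have to be found in the camera images.
- centrifuge: Fixed bench centrifuge, ivory: round housing 164 mm across, rim 74 mm high, open bowl 104 mm across with floor 30 mm above the bench; a lip (110 mm outside) stands 5 mm above the rim and centres the cover. On its front (-x) side a control nose, 88 mm wide, 55 mm high, reaches 112 mm from the axis. Origin on the spindle axis at bench level, z up.
- cover: Loose round light grey dust cover, 126 mm across, 52 mm high plus a dark round knob 27 mm across and 25 mm tall; 0.12 kg. It stands on the rim round the lip and hides the rotor. Origin: centre of its open lower edge (0 on the bench, 74 mm up on the centrifuge), z up. Lift it straight up 60 mm before moving sideways: the wing inside reaches 36 mm above the rim.
- cover_knob (a point): Point to grip on the cover: on the knob's axis, 66 mm above the cover's lower edge, 11 mm below the knob's top.
- rotor: Loose aluminium rotor, 94 mm across, 62 mm high, 0.28 kg, six tube places (mouths up to 42 mm above its underside). Origin: centre of the hub's underside, z up. Under it a slot 11 mm wide, 10 mm deep runs along its y axis, right across. Its bore has 0.8 mm play on the spindle: it turns freely either way and may rock 0.08 rad. It starts sitting on the pin, underside 48 mm above the bench.
- wing_top (a point): Centre of the top edge of the rotor's dark wing grip, on the rotor's axis, 62 mm above its underside (110 mm above the bench at the start, 102 mm when home). The wing is straight, 70 mm long along the rotor's y axis (parallel to the slot), 10 mm thick, from 42 to 62 mm above the underside, with a boss of 25 mm diameter in the middle. It can be pushed sideways near an end or gripped.
- spindle (a joint): Angle of the motor spindle (12 mm thick) in the centrifuge, rad, counter-clockwise from above. At 0 its cross pin (8 mm diameter, 36 mm long, hidden under the rotor) lies along the centrifuge's y axis; it starts within 0.25 rad of that. 0.06 N m of friction holds it while the rotor slides round on the pin; it turns along if the rotor is pushed on once home.
- seat (a point): Point on the spindle axis where the centre of the rotor's underside lies when fully home, 40 mm above the bench; its y axis runs along the drive pin, z up. When the rotor's slot is over the pin (rotor y parallel to this y, either way round) the rotor falls the 8 mm by its own weight; turned at up to 1.5 rad/s it drops in by itself.
- bench_timer: Bystander: flat white bench timer lying at the front edge of the bench before the microscope, 62x66x18 mm. Origin at the centre of its underside. Fixed round it: the microscope (x 0.46 to 0.74, y -0.06 to 0.12, 0.41 m high); a shelf bracket arm at y -0.21 from x 0.53 on, 0.55 m up; a fridge front at x 0.39 for y below -0.55; the robot starts beside it.
- dropper_bottle: Bystander: amber dropper bottle, 29 mm across, 94 mm high, standing behind the centrifuge. Origin at the centre of its underside.
- specimen_jar: Bystander: white specimen pot with screw lid, 50 mm across, 58 mm high, standing behind and to the left. Origin at the centre of its underside.

How it is judged (in metres and radians):
On the way, in this order (a step that is already met when the one before it is completed fails the run):
1. the cover stands on the bench beside the centrifuge (height (world z) of cover below 0.006 m and angle between cover's own z axis and vertical below 0.1 rad and horizontal distance between cover and centrifuge above 0.12 m), for 0.2 s.
2. the rotor has dropped over the drive pin (z of rotor in the frame of seat below 0.002 m and horizontal distance between rotor and seat below 0.004 m and angle between the y axis of rotor and the y axis of seat, either way round below 0.25 rad), for 0.2 s.
At the end, for the whole second after the job is handed in: The rotor is home: underside within 2 mm of the seat height and 4 mm of the axis, level (0.05 rad), slot over the pin (0.25 rad, either way round). The cover stands on the bench right way up (0.1 rad, edge under 6 mm high), over 120 mm from the spindle axis. Both at rest (all of step 1 and all of step 2 and z of rotor in the frame of seat above -0.003 m and angle between rotor's own z axis and vertical below 0.05 rad and linear speed of each of cover, rotor below 0.02 m/s and angular speed of rotor below 0.1 rad/s); the robot touches nothing.
It fails at once if the cover is dropped or flung (faster than 0.9 m/s) (linear speed of cover above 0.9 m/s).
It fails at once if the bench timer is pushed more than 20 mm away (distance of bench_timer from where it was at the start of the episode above 0.02 m).
It fails at once if the dropper bottle is pushed or tipped more than 20 mm (distance of dropper_bottle from where it was at the start of the episode above 0.02 m).
It fails at once if the specimen pot is pushed more than 20 mm away (distance of specimen_jar from where it was at the start of the episode above 0.02 m).
It also fails if it takes over 51 s, if anything falls off the work surface, if the arm or the gripper's body presses on something with over 40 N, if the wrist force passes 120 N, or if a joint passes its speed limit or range.

## Working session

There is one attempt and no reset: what is moved stays moved. The work goes in short steps, Python scripts to look and compute and a shell command to move; the robot and the scene stay as the last step left them, time stands still between calls to the robot, and variables do not carry over. Pictures are saved under pics/ and viewed, at most 10 in all, crops included, and the job is handed in when it is done.

```bash
mkdir -p pics; cat > h.py <<'E'
import numpy as np, cv2
from station import status, eyes, robot
from scipy.spatial.transform import Rotation as Ro
def cloud(name):
    s=status.get_state(); d=eyes.get_image(name); z=d["z_map"]; K=np.array(d["intrinsics"])
    v,u=np.mgrid[0:420,0:560]
    dist=np.array([d["k1"],0,0,0],float)
    p=cv2.undistortPoints(np.stack([u,v],-1).reshape(-1,1,2).astype(float),K,dist).reshape(420,560,2)
    P=np.dstack([p[...,0]*z,p[...,1]*z,z])
    if "mount" in d:
        M=np.array(d["mount"]); P=P@M[:3,:3].T+M[:3,3]
        P=P@Ro.from_quat(s["eef_rot"]).as_matrix().T+np.array(s["eef_pos"])
    else: P=(P-np.array(d["t"]))@np.array(d["R"])
    P[z==0]=np.nan
    return d["img"],P
E
python3 - <<'E'
from h import *
s=status.get_state(); print(s["clock"],s["eef_pos"],Ro.from_quat(s["eef_rot"]).as_matrix().round(3).tolist(),s["ft_force"])
ims=[]
for n in("top","scene"):
    im,P=cloud(n); np.save(n+".npy",P); cv2.imwrite(n+".png",im); ims.append(im)
cv2.imwrite("pics/a.png",cv2.resize(np.hstack(ims),(800,300)))
P=np.load("top.npy")
for u,v in [(280,210),(140,210),(420,210),(280,100),(280,320)]: print(u,v,P[v,u].round())
E
```

```text
0.0 [277.76475849 587.0314499  230.31209788] [[-0.904, 0.428, -0.001], [0.428, 0.904, -0.002], [-0.0, -0.002, -1.0]] [-0.15559315 -0.0204305   0.49307553]
280 210 [568. 237.  74.]
140 210 [579. 550.   4.]
420 210 [526.  43. 380.]
280 100 [801. 238.  63.]
280 320 [ 256.  279. -771.]
```

View pics/a.png

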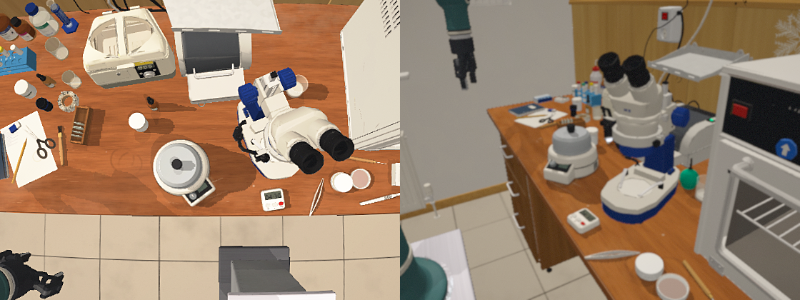

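The left half (top view) shows the centrifuge with its cover at about (252,232) in full-picture pixels, with its nose pointing down and right. The pot is at (193,171), the bottle at (211,141) and the timer at (381,279). The bench to the left of the machine is free.

```bash
python3 - <<'E'
from h import *
im=cv2.imread("top.png"); P=np.load("top.npy")
R=P[190:290,200:310].reshape(-1,3); R=R[~np.isnan(R[:,0])]
c=P[232,252]; print("c",c)
b=R[np.hypot(*(R[:,:2]-c[:2]).T)<120]
def st(m,n): q=b[m]; print(n,len(q),q.mean(0).round(1),((q.min(0)+q.max(0))/2).round(1),(q.max(0)-q.min(0)).round(1))
z=b[:,2]
st(z>142,"knobtop"); st((z>115)&(z<132),"covertop"); st((z>70)&(z<80),"rim"); st((z>48)&(z<60),"nose")
# heights map of obstacles around y 250..600
for (u,v) in [(193,171),(211,141),(381,279)]: print(P[v,u].round())
for x in range(260,640,30):
    print(x,[ (lambda q:int(np.nanmax(q)) if q.size else -1)(P[...,2][(abs(P[...,0]-x)<15)&(abs(P[...,1]-y)<15)]) for y in range(150,640,30)])
print(list(range(150,640,30)))
cv2.imwrite("pics/b.png",cv2.resize(im[130:310,100:320],(800,654))[:600])
E
```

```text
c [517.59706757 283.59623826 153.42313168]
knobtop 171 [522.  292.1 151.2] [521.7 293.2 149. ] [25.  25.9 11.5]
covertop 2837 [521.3 291.2 125.3] [522.1 292.  123.3] [115.4 117.5  16.5]
rim 1169 [514.8 283.1  73.9] [522.2 292.5  75. ] [149.3 149.9  10. ]
nose 401 [467.5 244.5  53.1] [512.6 280.2  54. ] [162.4 140.1  12. ]
[653. 418.  59.]
[709. 377.  82.]
[430.  31.  18.]
260 [-771, -768, -771, -769, -767, -766, -768, -772, -770, -772, -769, -766, 349, 455, 441, -770, -769]
290 [-769, -770, -771, -771, -768, -769, -766, -768, -769, -771, -770, -768, -772, 455, 448, 325, 345]
320 [-771, -772, -773, -770, -772, -772, -771, -769, -770, -771, -769, -769, -769, -771, 441, 406, 344]
350 [-1, -1, -1, -1, -1, -1, -1, -1, -1, -1, -1, -1, -1, -1, -1, -1, -1]
380 [4, 5, 4, 6, 4, 4, 5, 6, 4, 4, 5, 5, 4, 5, 4, 4, 2]
410 [4, 5, 4, 40, 46, 4, 4, 5, 4, 5, 4, 5, 4, 5, 4, 4, 4]
440 [4, 5, 46, 63, 77, 76, 74, 5, 3, 6, 5, 5, 5, 5, 5, 5, 4]
470 [5, 4, 54, 121, 129, 130, 130, 77, 4, 4, 5, 3, 5, 5, 4, 5, 5]
500 [3, 5, 76, 129, 153, 154, 130, 123, 5, 5, 4, 4, 6, 4, 6, 5, 5]
530 [252, 5, 76, 129, 153, 154, 131, 124, 39, 4, 5, 4, 3, 6, 6, 5, 5]
560 [252, 4, 73, 128, 129, 130, 129, 112, 7, 5, 4, 5, 5, 4, 4, 4, 6]
590 [233, 5, 6, 76, 122, 122, 118, 5, 5, 4, 4, 5, 4, 4, 6, 34, 35]
620 [142, 4, 5, 4, 4, 5, 5, 5, 5, 59, 4, 4, 5, 5, 4, 41, 40]
[150, 180, 210, 240, 270, 300, 330, 360, 390, 420, 450, 480, 510, 540, 570, 600, 630]
```

View pics/b.png

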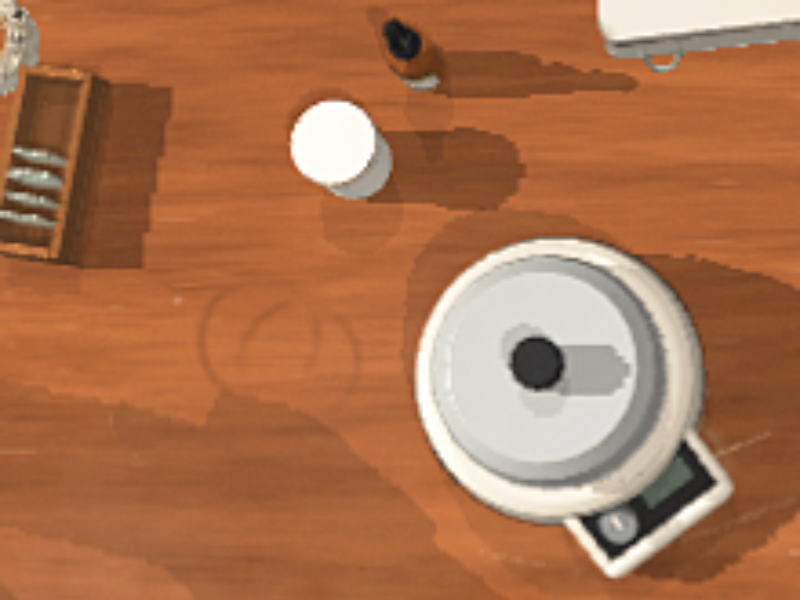

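```bash
python3 -m pendant '[{"x":-1.4,"y":-0.65,"grip":60},{"x":-2.8,"y":-1.3,"grip":60},{"x":-4.2,"y":-1.95,"grip":60},{"x":-5.6,"y":-2.6,"grip":60},{"x":-7,"y":-3.25,"grip":60}]' 40
python3 -m pendant '[{"x":-1.4,"y":-0.65,"grip":60},{"x":-2.8,"y":-1.3,"grip":60},{"x":-4.2,"y":-1.95,"grip":60},{"x":-5.5,"y":-2.6,"grip":60},{"x":-6.88,"y":-3.26,"grip":60}]'
python3 -m pendant '[{"grip":60},{"grip":60},{"grip":60},{"grip":60}]'
python3 - <<'E'
from h import *
s=status.get_state(); print(s["clock"],s["eef_pos"],s["ft_force"],s["qpos"])
im,P=cloud("wrist"); cv2.imwrite("pics/c.png",im)
z=P[...,2]; print(np.nanmax(z))
b=P[(np.hypot(P[...,0]-522,P[...,1]-292)<30)]
for lo,hi in((138,160),(118,132)):
    q=b[(b[:,2]>lo)&(b[:,2]<hi)]; print(len(q), (q.min(0)+q.max(0))/2 if len(q) else 0, np.median(q,0) if len(q) else 0,(q.max(0)-q.min(0)))
E
```

```text
0.1 [277.79376024 587.08683726 230.41033131] [-0.39930612 -0.27751399  0.39680895] [-1.17198004  0.46831049 -0.0115774   1.60355416  0.00603465  1.07138041
 -0.05629302]
321.16163801580717invalid input
invalid input
invalid input
Traceback (most recent call last):
ValueError: zero-size array to reduction operation maximum which has no identity
```

View pics/c.png

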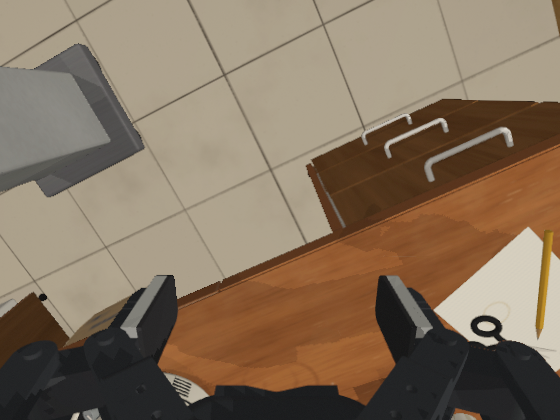

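The wrist picture shows only the bench edge and the open fingers, because the arm hasn't moved: the rows were refused. I'll send every key in each row.

```bash
python3 -m pendant '[{"x":-1.4,"y":-0.65,"z":0,"yaw":0,"grip":60},{"x":-2.8,"y":-1.3,"z":0,"yaw":0,"grip":60},{"x":-4.2,"y":-1.95,"z":0,"yaw":0,"grip":60},{"x":-5.6,"y":-2.6,"z":0,"yaw":0,"grip":60},{"x":-7,"y":-3.25,"z":0,"yaw":0,"grip":60}]' 40
```

```text
clock: 0.57
eef_pos: [402.1, 437.6, 231.0]
eef_rot: [0.219, 0.976, -0.0, -0.0]
ft_force: [1.2, 0.3, 0.5]
gripper_width: 60.2
gripper_force: 0.0
```

```bash

python3 -m pendant '[{"x":-1.4,"y":-0.65,"z":0,"yaw":0,"grip":60},{"x":-2.8,"y":-1.3,"z":0,"yaw":0,"grip":60},{"x":-4.2,"y":-1.95,"z":0,"yaw":0,"grip":60},{"x":-5.5,"y":-2.6,"z":0,"yaw":0,"grip":60},{"x":-6.88,"y":-3.26,"z":0,"yaw":0,"grip":60}]'
python3 -m pendant '[{"x":0,"y":0,"z":0,"yaw":0,"grip":60},{"x":0,"y":0,"z":0,"yaw":0,"grip":60},{"x":0,"y":0,"z":0,"yaw":0,"grip":60}]'
python3 - <<'E'
from h import *
s=status.get_state(); print(s["clock"],s["eef_pos"],s["ft_force"],s["qpos"])
im,P=cloud("wrist"); cv2.imwrite("pics/d.png",im)
b=P[(np.hypot(P[...,0]-522,P[...,1]-292)<30)]
for lo,hi in((138,160),(118,135)):
    q=b[(b[:,2]>lo)&(b[:,2]<hi)]; print(len(q)); 
    if len(q): print((q.min(0)+q.max(0))/2, np.median(q,0),(q.max(0)-q.min(0)))
E
```

```text
clock: 0.98
eef_pos: [522.6, 290.6, 231.2]
eef_rot: [0.219, 0.976, -0.0, -0.0]
ft_force: [0.1, 1.0, 0.7]
gripper_width: 60.0
gripper_force: 0.0
clock: 1.23
eef_pos: [521.6, 292.4, 231.0]
eef_rot: [0.219, 0.976, 0.0, -0.0]
ft_force: [-0.5, 0.5, 0.7]
gripper_width: 59.9
gripper_force: 0.0
1.2333 [521.56899566 292.4422406  230.99226732] [-0.54834241  0.45275146  0.67567507] [-0.6490998   0.37847981  0.10570069  1.74172235 -0.04647439  1.02438264
  0.60226141]
1245
[521.93898729 294.16132574 145.88214937] [520.06247442 294.92802521 151.40729337] [26.20748679 26.29863966 15.60357932]
3556
[521.97273213 292.05527382 129.65338   ] [515.87753351 293.47843137 126.67597935] [59.76362523 59.86232185 10.64389216]
```

View pics/d.png

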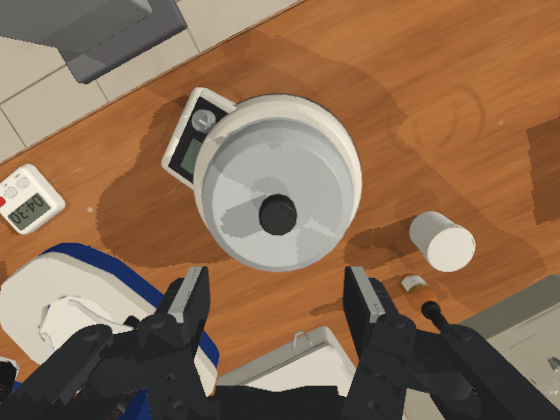

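The knob at pixel (278,214) is centred between the fingers, and both cameras put it at about (522,293), top at 151. I'll go down and grip.

```bash

python3 -m pendant '[{"x":0,"y":0.03,"z":1.2,"yaw":0,"grip":55},{"x":0,"y":0.03,"z":2.4,"yaw":0,"grip":50},{"x":0,"y":0.03,"z":3.4,"yaw":0,"grip":50},{"x":0,"y":0.03,"z":4.1,"yaw":0,"grip":50},{"x":0,"y":0.03,"z":4.1,"yaw":0,"grip":50}]'
python3 -m pendant '[{"x":0,"y":0,"z":0,"yaw":0,"grip":40},{"x":0,"y":0,"z":0,"yaw":0,"grip":20},{"x":0,"y":0,"z":0,"yaw":0,"grip":15},{"x":0,"y":0,"z":0,"yaw":0,"grip":15},{"x":0,"y":0,"z":0,"yaw":0,"grip":15}]' 40
```

```text
clock: 1.7
eef_pos: [518.9, 293.4, 124.9]
eef_rot: [0.218, 0.976, -0.002, -0.003]
ft_force: [-0.3, -1.0, -0.2]
gripper_width: 50.0
gripper_force: 0.0
clock: 2.12
eef_pos: [522.9, 293.6, 130.3]
eef_rot: [0.219, 0.976, 0.001, 0.001]
ft_force: [-1.0, 1.5, 3.2]
gripper_width: 25.6
gripper_force: 39.8
```

```bash

python3 -m pendant '[{"x":0,"y":0,"z":-0.3,"yaw":0,"grip":15},{"x":0,"y":0,"z":-1,"yaw":0,"grip":15},{"x":0,"y":0,"z":-1.8,"yaw":0,"grip":15},{"x":0,"y":0,"z":-2.6,"yaw":0,"grip":15},{"x":0,"y":0,"z":-3.2,"yaw":0,"grip":15}]' 40
python3 -m pendant '[{"x":0,"y":0,"z":0,"yaw":0,"grip":15},{"x":0,"y":0,"z":0,"yaw":0,"grip":15}]'
```

```text
clock: 2.53
eef_pos: [522.8, 292.6, 211.0]
eef_rot: [0.219, 0.976, 0.0, 0.001]
ft_force: [0.6, 0.1, -1.5]
gripper_width: 25.6
gripper_force: 39.5
clock: 2.7
eef_pos: [522.7, 292.7, 209.6]
eef_rot: [0.219, 0.976, 0.001, 0.001]
ft_force: [-0.2, 0.3, -2.1]
gripper_width: 25.6
gripper_force: 39.6
```

```bash

python3 -m pendant '[{"x":0.4,"y":0.5,"z":0,"yaw":0,"grip":15},{"x":1.1,"y":1.36,"z":0,"yaw":0,"grip":15},{"x":1.8,"y":2.22,"z":0,"yaw":0,"grip":15},{"x":2.5,"y":3.1,"z":0,"yaw":0,"grip":15},{"x":3.2,"y":3.95,"z":0,"yaw":0,"grip":15}]' 40
python3 -m pendant '[{"x":0.7,"y":0.86,"z":0,"yaw":0,"grip":15},{"x":1.2,"y":1.45,"z":0,"yaw":0,"grip":15},{"x":1.38,"y":1.71,"z":0,"yaw":0,"grip":15},{"x":1.38,"y":1.71,"z":0,"yaw":0,"grip":15},{"x":1.38,"y":1.71,"z":0,"yaw":0,"grip":15}]'
python3 - <<'E'
from h import *
s=status.get_state(); print(s["clock"],s["eef_pos"],s["ft_force"])
im,P=cloud("top")
b=P[(np.hypot(P[...,0]-522,P[...,1]-292)<82)]
q=b[(b[:,2]>40)&(b[:,2]<150)]
for lo,hi in((100,120),(84,98),(70,80)):
    m=(b[:,2]>lo)&(b[:,2]<hi); print(lo,m.sum(),b[m].mean(0).round(1))
w=b[(b[:,2]>104)&(b[:,2]<122)][:,:2]; w=w[np.hypot(*(w-[522,292]).T)<45]
c=w.mean(0); U=np.linalg.svd(w-c)[2]; print("wing c",c,"ang",np.degrees(np.arctan2(U[0,1],U[0,0]))%180, (np.ptp((w-c)@U.T,axis=0)))
n=P[(P[...,2]>50)&(P[...,2]<62)&(np.hypot(P[...,0]-522,P[...,1]-292)>86)&(np.hypot(P[...,0]-522,P[...,1]-292)<122)&(P[...,1]<292)&(P[...,0]<530)]
d=n.mean(0)[:2]-[522,292]; print("nose",len(n),"cent yaw",np.degrees(np.arctan2(-d[1],-d[0])))
cv2.imwrite("pics/e.png",cv2.resize(im[150:290,120:320],(800,560)))
E
```

```text
clock: 3.12
eef_pos: [491.2, 416.6, 207.0]
eef_rot: [0.219, 0.976, -0.001, -0.001]
ft_force: [-0.9, 0.4, -1.4]
gripper_width: 25.7
gripper_force: 39.6
clock: 3.53
eef_pos: [479.5, 468.1, 207.5]
eef_rot: [0.219, 0.976, -0.001, -0.0]
ft_force: [-0.1, -0.3, -0.8]
gripper_width: 25.8
gripper_force: 39.6
3.5333 [479.543687   468.1342081  207.51574301] [-0.12045481 -0.25031125 -0.84409348]
100 256 [521.9 292.1 109.3]
84 307 [523.  290.9  87.2]
70 2880 [521.1 291.9  75.2]
wing c [522.12091854 292.38570547] ang 31.865987106645747 [68.67624694 22.98166591]
nose 90 cent yaw 32.3656737958967
```

View pics/e.png

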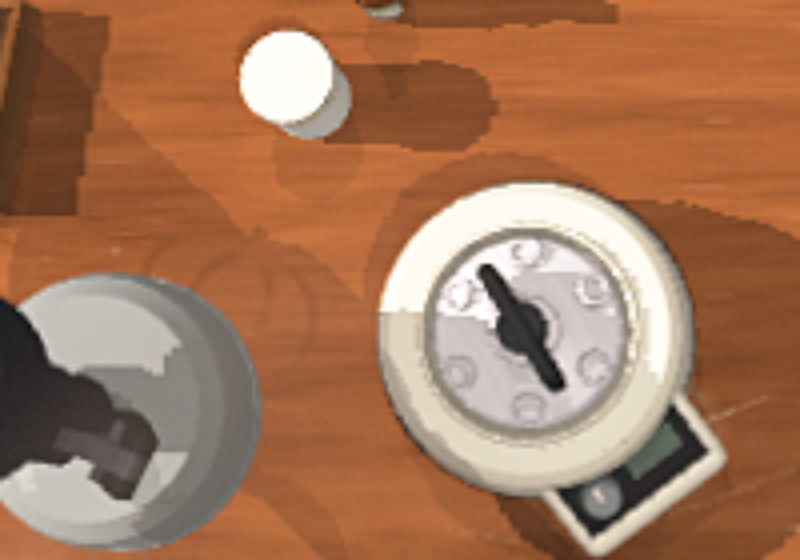

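The picture shows the rotor uncovered. Its wing runs from (487,270) to (560,385), about 32° in world and close to the nose line, so the slot is about 90° off the pin. I'll lower the cover first.

```bash

python3 -m pendant '[{"x":0,"y":0,"z":0.7,"yaw":0,"grip":15},{"x":0,"y":0,"z":1.7,"yaw":0,"grip":15},{"x":0,"y":0,"z":2.7,"yaw":0,"grip":15},{"x":0,"y":0,"z":3.7,"yaw":0,"grip":15},{"x":0,"y":0,"z":4.6,"yaw":0,"grip":15}]' 40
python3 -m pendant '[{"x":0,"y":0,"z":0.5,"yaw":0,"grip":15},{"x":0,"y":0,"z":0.9,"yaw":0,"grip":15},{"x":0,"y":0,"z":1.1,"yaw":0,"grip":15},{"x":0,"y":0,"z":1.2,"yaw":0,"grip":15},{"x":0,"y":0,"z":1.2,"yaw":0,"grip":15}]'
```

```text
clock: 4.0
eef_pos: [480.6, 466.9, 92.6]
eef_rot: [0.221, 0.975, -0.001, 0.0]
ft_force: [-0.1, -0.0, -0.9]
gripper_width: 25.6
gripper_force: 39.6
clock: 4.42
eef_pos: [479.9, 469.7, 64.3]
eef_rot: [0.219, 0.976, 0.0, 0.0]
ft_force: [0.5, -0.7, -1.2]
gripper_width: 25.5
gripper_force: 39.6
```

```bash

python3 -m pendant '[{"x":0,"y":0,"z":0.06,"yaw":0,"grip":15},{"x":0,"y":0,"z":0.12,"yaw":0,"grip":15},{"x":0,"y":0,"z":0.18,"yaw":0,"grip":15},{"x":0,"y":0,"z":0.18,"yaw":0,"grip":15},{"x":0,"y":0,"z":0.18,"yaw":0,"grip":15}]' 40
```

```text
clock: 4.83
eef_pos: [479.4, 469.7, 59.5]
eef_rot: [0.219, 0.976, 0.0, 0.0]
ft_force: [0.8, 0.5, 0.1]
gripper_width: 25.5
gripper_force: 39.6
```

```bash

python3 -m pendant '[{"x":0,"y":0,"z":0.03,"yaw":0,"grip":15},{"x":0,"y":0,"z":0.06,"yaw":0,"grip":15},{"x":0,"y":0,"z":0.09,"yaw":0,"grip":15},{"x":0,"y":0,"z":0.12,"yaw":0,"grip":15},{"x":0,"y":0,"z":0.12,"yaw":0,"grip":15}]' 40
```

```text
clock: 5.25
eef_pos: [479.4, 469.7, 56.4]
eef_rot: [0.219, 0.976, 0.0, 0.0]
ft_force: [-0.1, -0.7, 1.0]
gripper_width: 25.2
gripper_force: 39.6
```

```bash

python3 -m pendant '[{"x":0,"y":0,"z":0.04,"yaw":0,"grip":15},{"x":0,"y":0,"z":0.06,"yaw":0,"grip":15},{"x":0,"y":0,"z":0.06,"yaw":0,"grip":15},{"x":0,"y":0,"z":0.06,"yaw":0,"grip":15}]' 40
```

```text
clock: 5.58
eef_pos: [479.4, 469.7, 56.3]
eef_rot: [0.219, 0.976, 0.0, -0.0]
ft_force: [-2.0, -3.1, 8.4]
gripper_width: 25.6
gripper_force: 40.5
```

Standing on the bench (8 N). Release and rise.

```bash

python3 -m pendant '[{"x":0,"y":0,"z":-0.06,"yaw":0,"grip":28},{"x":0,"y":0,"z":-0.06,"yaw":0,"grip":40},{"x":0,"y":0,"z":-0.06,"yaw":0,"grip":50},{"x":0,"y":0,"z":-0.06,"yaw":0,"grip":50},{"x":0,"y":0,"z":-0.3,"yaw":0,"grip":50}]'
python3 -m pendant '[{"x":0,"y":0,"z":-1,"yaw":0,"grip":50},{"x":0,"y":0,"z":-2.4,"yaw":0,"grip":50},{"x":0,"y":0,"z":-3.8,"yaw":0,"grip":50},{"x":0,"y":0,"z":-5.2,"yaw":0,"grip":50},{"x":0,"y":0,"z":-5.2,"yaw":0,"grip":50}]'
python3 - <<'E'
from h import *
s=status.get_state(); print(s["clock"],s["eef_pos"],s["ft_force"],s["qpos"])
im,P=cloud("wrist")
print(np.nanmedian(P[200:300:4,200:350:4].reshape(-1,3),0))
im,P=cloud("top")
b=P[(np.hypot(P[...,0]-480,P[...,1]-470)<75)]
for lo,hi in((48,60),(70,90)):
    q=b[(b[:,2]>lo)&(b[:,2]<hi)]; print(len(q),np.median(q,0),np.ptp(q,axis=0))
E
```

```text
clock: 6.0
eef_pos: [478.7, 468.9, 61.0]
eef_rot: [0.219, 0.976, -0.001, -0.001]
ft_force: [-0.3, -0.7, -0.5]
gripper_width: 50.1
gripper_force: 0.0
clock: 6.42
eef_pos: [482.6, 472.8, 201.2]
eef_rot: [0.219, 0.976, 0.006, 0.003]
ft_force: [1.3, 1.6, 0.8]
gripper_width: 50.1
gripper_force: 0.0
6.4167 [482.57278479 472.77651852 201.15395772] [1.33153175 1.60627143 0.76278001] [-0.87242796  0.53007117  0.06770153  1.57736694 -0.04023479  1.0217095
  0.33528194]
[535.53370056 450.63546679   1.29398299]
1570 [487.45559975 458.31152386  52.48744261] [111.18665387 106.84050345  10.12841354]
123 [482.34674198 466.27770504  77.42110126] [23.98897309 26.72393424 10.18067749]
```

Cover stands well on the bench (top at 52, knob at 77). Next, over to the near end of the wing, 25 mm (one unit) from the axis, with the fingers across the wing.

```bash

python3 -m pendant '[{"x":-0.8,"y":-1.3,"z":0,"yaw":0,"grip":50},{"x":-1.6,"y":-2.6,"z":0,"yaw":0,"grip":50},{"x":-2.4,"y":-3.9,"z":0,"yaw":0,"grip":50},{"x":-3.2,"y":-5.2,"z":0,"yaw":0,"grip":45},{"x":-4.03,"y":-6.55,"z":0,"yaw":0,"grip":40}]'
python3 -m pendant '[{"x":0,"y":0,"z":0,"yaw":-1.2,"grip":40},{"x":0,"y":0,"z":0,"yaw":-2.4,"grip":40},{"x":0,"y":0,"z":0,"yaw":-3.6,"grip":40},{"x":0,"y":0,"z":0,"yaw":-4.8,"grip":40},{"x":0,"y":0,"z":0,"yaw":-6,"grip":40}]'
python3 -m pendant '[{"x":0,"y":0,"z":0,"yaw":-1.2,"grip":40},{"x":0,"y":0,"z":0,"yaw":-2.4,"grip":40},{"x":0,"y":0,"z":0,"yaw":-3.6,"grip":40},{"x":0,"y":0,"z":0,"yaw":-4.8,"grip":40},{"x":0,"y":0,"z":0,"yaw":-5.46,"grip":40}]'
python3 -m pendant '[{"x":0,"y":0,"z":0,"yaw":0,"grip":30},{"x":0,"y":0,"z":0,"yaw":0,"grip":30},{"x":0,"y":0,"z":0,"yaw":0,"grip":30}]'
cat > wing.py <<'E'
from h import *
s=status.get_state(); p=np.array(s["eef_pos"]); M=Ro.from_quat(s["eef_rot"]).as_matrix()
print(s["clock"],p.round(1),"ytool",np.degrees(np.arctan2(M[1,1],M[0,1])).round(1),"q7",s["qpos"][6],s["ft_force"])
import sys
c=np.array([522,292.3])
for n in sys.argv[1:]:
    im,P=cloud(n); cv2.imwrite("last_%s.png"%n,im)
    b=P[(np.hypot(P[...,0]-522,P[...,1]-292)<40)]
    w=b[(b[:,2]>96)&(b[:,2]<125)]
    if len(w)<20: continue
    k=w[:,:2]; m=k.mean(0); U=np.linalg.svd(k-m,full_matrices=False)[2]
    print(n,"wing",len(w),m.round(1),"z",np.median(w[:,2]).round(1),"ang",(np.degrees(np.arctan2(U[0,1],U[0,0]))%180).round(1),np.ptp((k-m)@U.T,axis=0).round())
t=M.T@np.array([*(c-p[:2]),0]); print("axis in tool units",(t/25).round(2))
E
python3 wing.py wrist top; cp last_wrist.png pics/f.png
```

```text
clock: 6.93
eef_pos: [499.3, 276.5, 190.8]
eef_rot: [0.219, 0.976, -0.001, -0.001]
ft_force: [1.3, -0.7, 0.6]
gripper_width: 40.2
gripper_force: 0.0
clock: 7.35
eef_pos: [499.6, 277.9, 190.8]
eef_rot: [-0.043, 0.999, -0.001, -0.001]
ft_force: [0.6, 1.0, -0.3]
gripper_width: 40.4
gripper_force: 0.0
clock: 7.77
eef_pos: [499.5, 277.9, 190.7]
eef_rot: [-0.278, 0.961, -0.0, -0.002]
ft_force: [-0.2, -0.5, -0.0]
gripper_width: 40.0
gripper_force: 0.0
clock: 8.02
eef_pos: [500.0, 278.3, 191.5]
eef_rot: [-0.275, 0.962, -0.0, -0.001]
ft_force: [0.3, 0.0, 0.6]
gripper_width: 29.8
gripper_force: 0.0
8.0167 [500.  278.3 191.5] ytool 121.9 q7 1.518748494521094 [0.29759961 0.04378847 0.58106182]
wrist wing 1806 [518.8 291.7] z 109.3 ang 32.1 [70. 25.]
axis in tool units [-1.04  0.01 -0.  ]
```

View pics/f.png

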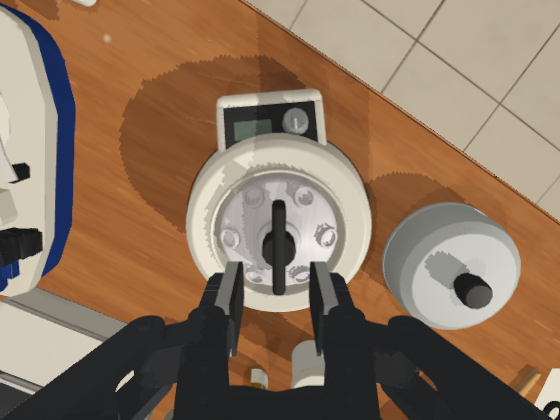

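The wing runs vertically from (278,203) to (278,292), centred between the fingers. It is 25 mm off the axis, as planned. I'll descend and close loosely to 16 mm.

```bash

python3 -m pendant '[{"x":-0.02,"y":0,"z":1,"yaw":0,"grip":28},{"x":-0.02,"y":0,"z":2,"yaw":0,"grip":28},{"x":-0.02,"y":0,"z":3,"yaw":0,"grip":28},{"x":-0.02,"y":0,"z":3.6,"yaw":0,"grip":28},{"x":-0.02,"y":0,"z":3.88,"yaw":0,"grip":28}]'
python3 -m pendant '[{"x":0,"y":0,"z":0,"yaw":0,"grip":24},{"x":0,"y":0,"z":0,"yaw":0,"grip":20},{"x":0,"y":0,"z":0,"yaw":0,"grip":16},{"x":0,"y":0,"z":0,"yaw":0,"grip":16}]' 20
python3 wing.py
```

```text
clock: 8.53
eef_pos: [499.4, 278.0, 92.8]
eef_rot: [-0.275, 0.961, -0.001, -0.002]
ft_force: [0.6, -0.6, 0.8]
gripper_width: 28.1
gripper_force: 0.0
clock: 8.87
eef_pos: [501.7, 279.3, 96.6]
eef_rot: [-0.275, 0.961, 0.0, 0.001]
ft_force: [0.6, -0.2, 0.1]
gripper_width: 15.8
gripper_force: 0.0
8.8667 [501.7 279.3  96.6] ytool 122.0 q7 1.5032129170982358 [ 0.56900209 -0.20484085  0.09448695]
axis in tool units [-0.97  0.01  0.  ]
```

```bash
R='';
python3 -m pendant '[{"x":-0.004,"y":0.087,"z":0,"yaw":1,"grip":16},{"x":-0.015,"y":0.174,"z":0,"yaw":2,"grip":16},{"x":-0.034,"y":0.259,"z":0,"yaw":3,"grip":16},{"x":-0.06,"y":0.342,"z":0,"yaw":4,"grip":16},{"x":-0.094,"y":0.423,"z":0,"yaw":5,"grip":16}]'
python3 -m pendant '[{"x":-0.004,"y":0.087,"z":0,"yaw":1,"grip":16},{"x":-0.015,"y":0.174,"z":0,"yaw":2,"grip":16},{"x":-0.034,"y":0.259,"z":0,"yaw":3,"grip":16},{"x":-0.06,"y":0.342,"z":0,"yaw":4,"grip":16},{"x":-0.094,"y":0.423,"z":0,"yaw":5,"grip":16}]'
python3 wing.py top
```

```text
clock: 9.28
eef_pos: [497.9, 289.3, 96.5]
eef_rot: [-0.059, 0.998, 0.0, 0.001]
ft_force: [0.4, 0.2, -0.2]
gripper_width: 16.1
gripper_force: 0.2
clock: 9.7
eef_pos: [498.9, 300.0, 96.5]
eef_rot: [0.159, 0.987, 0.001, 0.001]
ft_force: [-0.9, -0.8, -0.1]
gripper_width: 15.8
gripper_force: 0.3
9.7 [498.9 300.   96.5] ytool 71.7 q7 0.7303201198860112 [-0.89391076 -0.76100154 -0.08720026]
axis in tool units [-0.97 -0.    0.  ]
```

```bash
cd .;
python3 -m pendant '[{"x":-0.004,"y":0.087,"z":0,"yaw":1,"grip":16},{"x":-0.015,"y":0.174,"z":0,"yaw":2,"grip":16},{"x":-0.034,"y":0.259,"z":0,"yaw":3,"grip":16},{"x":-0.06,"y":0.342,"z":0,"yaw":4,"grip":16},{"x":-0.094,"y":0.423,"z":0,"yaw":5,"grip":16}]'
python3 -m pendant '[{"x":-0.004,"y":0.087,"z":0,"yaw":1,"grip":16},{"x":-0.015,"y":0.174,"z":0,"yaw":2,"grip":16},{"x":-0.034,"y":0.259,"z":0,"yaw":3,"grip":16},{"x":-0.06,"y":0.342,"z":0,"yaw":4,"grip":16},{"x":-0.06,"y":0.342,"z":0,"yaw":4,"grip":16}]'
python3 wing.py wrist; cp last_wrist.png pics/g.png
```

```text
clock: 10.17
eef_pos: [504.1, 309.6, 96.2]
eef_rot: [0.368, 0.93, 0.001, 0.0]
ft_force: [0.0, 0.2, 0.2]
gripper_width: 16.0
gripper_force: 0.0
clock: 10.58
eef_pos: [510.8, 314.7, 96.0]
eef_rot: [0.523, 0.853, 0.0, 0.0]
ft_force: [-1.5, -1.0, 1.1]
gripper_width: 16.2
gripper_force: 0.5
10.5833 [510.8 314.7  96. ] ytool 27.0 q7 0.06817814953476306 [-1.51661454 -1.02687789  1.10244051]
wrist wing 5426 [515.8 307.6] z 102.8 ang 122.0 [70. 43.]
axis in tool units [-1.   -0.01 -0.  ]
```

View pics/g.png

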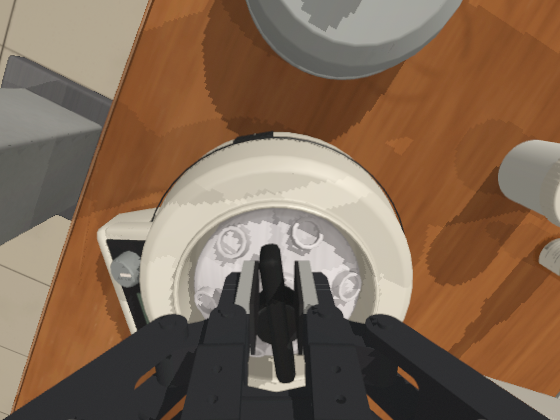

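The wing, at (268,250)–(285,380), reads about 102 mm high, so it has probably dropped. I'll back off and check.

```bash
cd .;
python3 -m pendant '[{"x":0,"y":0,"z":0,"yaw":0,"grip":25},{"x":0,"y":0,"z":0,"yaw":0,"grip":30},{"x":0,"y":0,"z":-0.3,"yaw":0,"grip":30},{"x":0,"y":0,"z":-1.3,"yaw":0,"grip":30},{"x":0,"y":0,"z":-2.6,"yaw":0,"grip":30}]'
python3 -m pendant '[{"x":0,"y":0,"z":-1,"yaw":0,"grip":30},{"x":0,"y":0,"z":-1.4,"yaw":0,"grip":30},{"x":0,"y":0,"z":-1.4,"yaw":0,"grip":30},{"x":0,"y":0,"z":-1.4,"yaw":0,"grip":30}]'
python3 wing.py wrist; cp last_wrist.png pics/k.png
```

```text
clock: 11.05
eef_pos: [509.3, 313.3, 159.3]
eef_rot: [0.522, 0.853, -0.002, -0.001]
ft_force: [0.0, 1.2, -0.1]
gripper_width: 29.8
gripper_force: 0.0
clock: 11.38
eef_pos: [510.5, 314.3, 195.3]
eef_rot: [0.522, 0.853, 0.0, -0.0]
ft_force: [-0.2, -0.0, -0.2]
gripper_width: 29.5
gripper_force: 0.0
11.3833 [510.5 314.3 195.3] ytool 27.0 q7 0.021641166609287877 [-0.1968852  -0.04842781 -0.15206978]
wrist wing 1583 [521.4 296.9] z 101.7 ang 124.3 [69. 24.]
axis in tool units [-0.99  0.01 -0.  ]
```

View pics/k.png

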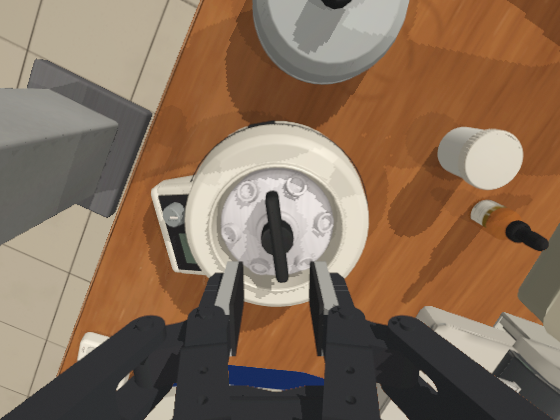

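The wing top went from 109.3 to 101.7, which is the 8 mm drop. It's now at 124°, perpendicular to the nose. One last check of level and the cover, then hand in.

```bash
python3 - <<'E'
from h import *
im,P=cloud("wrist"); b=P[np.hypot(P[...,0]-522,P[...,1]-292)<38]
w=b[(b[:,2]>96)&(b[:,2]<112)]; u=(w[:,:2]-[522,292.3])@[np.cos(2.17),np.sin(2.17)]
print("wing slope",np.polyfit(u,w[:,2],1))
d=b[(b[:,2]>76)&(b[:,2]<90)]; A=np.c_[d[:,:2]-[522,292],np.ones(len(d))]; print("deck",np.linalg.lstsq(A,d[:,2],rcond=None)[0])
im,P=cloud("top"); b=P[np.hypot(P[...,0]-480,P[...,1]-470)<75]
for lo,hi in((48,60),(70,90)):
    q=b[(b[:,2]>lo)&(b[:,2]<hi)]; print(len(q),((q.min(0)+q.max(0))/2).round(1),np.median(q[:,2]))
for x,y in((653,418),(709,377),(430,31)):
    q=P[(np.hypot(P[...,0]-x,P[...,1]-y)<20)]; print(np.nanmax(q[:,2]))
s=status.get_state(); print(s["ft_force"],s["gripper_force"]); print(robot.job_done())
E
```

```text
wing slope [-7.00377284e-03  1.01535096e+02]
deck [-1.59032832e-02  3.68448893e-02  7.88193836e+01]Traceback (most recent call last):
  File "<stdin>", line 8, in <module>
    return umr_minimum(a, axis, None, out, keepdims, initial, where)
ValueError: zero-size array to reduction operation minimum which has no identity
```

```bash
python3 - <<'E'
from h import *
im,P=cloud("wrist"); b=P[np.hypot(P[...,0]-480,P[...,1]-470)<58]
q=b[(b[:,2]>46)&(b[:,2]<58)]; print(len(q),np.median(q,0)); A=np.c_[q[:,:2]-[480,470],np.ones(len(q))]; print(np.linalg.lstsq(A,q[:,2],rcond=None)[0])
s=status.get_state(); print(s["ft_force"],s["gripper_force"]); print(robot.job_done())
E
```

```text
8217 [493.41637905 443.5661758   52.40309689]
[-1.91992662e-02  4.23191425e-02  5.30843144e+01]
[ 0.48630681 -0.51234443 -0.45940447] 0.0
the job is handed in; nothing more can be done
None
```

I handed the job in with the cover upright on the bench, about 180 mm from the spindle, the rotor 8 mm lower (fully home) with its slot over the pin, and the gripper touching nothing; the hand-in gave no verdict.

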